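# Close and latch the filter unit's access hatch

## Task

Swing the open top hatch of the small filter unit down onto its seal, then press it home against the seal, firmly but without forcing it, and turn the wing knob clockwise a quarter turn to its stop so that the hidden tongue is behind the frame edge and keeps the hatch shut. Let go, and leave the cup and the dropper bottle beside the unit where they stand.

Things in the scene. Friction and masses are not known exactly. Their poses are not given: they have to be found in the camera images.
- filter_unit: white filter housing, fixed, 170 (x) x 150 (y) x 92 mm high, open on top; origin under its centre on the worktop, x to its back (hinge side). The front top edge of its frame is set to suit the seal: 94 to 106 mm above the worktop, unmeasured. The rubber seal behind it stands 8 mm proud, sprung (4 N, flush 8 N). Inside, a lip (underside 21 mm below that edge) reaches 14 mm to the back
- hatch: aluminium plate, 157 x 148 x 6 mm, hinged at the back, stays where left (0.28 N m). Origin on the hinge axis (y), 78 mm behind the unit's centre, 94 mm up; z = plate normal, underside z = 0, front edge x = -163 mm. z tilts back by the opening angle: 0.45-0.85 rad at the start, 0.05-0.14 lying on the seal, 0-0.08 pressed home (hard stop; some 11 N down on the knob; over 25 N is too much)
- hatch_front (a point): point on the middle of the hatch's top face, 10 mm behind its front edge: a place to push it down. Axes as the hatch's
- wing_mid (a point): middle of the black wing of the knob, on the knob's axis, 27 mm above the hatch's underside. Wing 46 mm long, 10 mm thick, 26 mm high (13 mm above and below this point; a round hub fills the 8 mm between its foot and the hatch's top face). The axis is the hatch's normal, 115 mm in front of the hinge. This point's y axis lies along the wing, x across it, z along the axis
- wing_knob (a joint): knob angle, rad, growing clockwise from above, -0.3 to 1.57 (hard stop); friction 0.06 N m. At 0 the wing lies along the hatch's y and the hidden tongue (31 x 12 x 5 mm, top 22 mm below the hatch's underside) points to its -y side, free of the lip; at 1.57 it points to the front, under the lip. Hatch not pressed home: the tongue strikes the lip's edge at about 0.45
- sample_cup: lidded sample cup, 58 mm wide, 70 mm high, loose, on the +y side of the unit; origin under its centre. A fixed analyser, 450 mm high, stands behind (world x over 0.57, y 0.12 to 0.45)
- stain_bottle: white dropper bottle, 36 mm wide, 98 mm high, loose, on the -y side of the unit; origin under its centre. A fixed microscope, 240 mm high, stands beyond it (world x 0.45 to 0.68, y -0.28 to -0.13)

How it is judged:
By the outcome, as a careful person would: the job done as asked, in the order asked, and still so for the second after the job is handed in, with the robot touching nothing.
It also fails if it takes over 64 s, if anything falls off the work surface, if the arm or the gripper's body presses on something with over 40 N, if the wrist force passes 120 N, or if a joint passes its speed limit or range.

## Robot

A 6-joint arm with a two-finger parallel gripper is mounted at the origin on a cart in front of the work surface, level with it; the furniture and walls round the work are solid. World frame = base frame: x ahead of the robot, y to its left, z up, the work surface at z = 0. Lengths are in mm, angles in rad, forces in N, time in s.
With the tool pointing down it reaches from about 350 to 875 mm from the base axis. Payload 4.2 kg.
Tool frame: the origin (TCP) lies midway between the tips of the shut fingers; the grasp point (between the pads) lies 19 mm behind it; y points along the fingers, x is the direction in which the jaws open and shut, and the axes are right-handed (so a half turn about y gives the same grasp; the last joint's range is limited). The gripper opens to 85 mm and grips with 20 to 120 N. Pads are 22 mm wide; open, the fingers measure 114 mm over their backs; the gripper's body (76 mm by 85 mm) begins 54 mm behind the grasp point. The pads swing forward as they close: fully open they stand 13 mm farther back than shut.
Start: joints at [-0.906, 0.385, 0.008, 0, -1.194, -0.259], TCP at [246.734, -574.214, 231.312] pointing down, gripper open.
Joint ranges: [-3.14, 3.14], [-1.21, 2.06], [-1.07, 1.41], [-3.16, 2.05], [-2.99, -0.16], [-3.1, 3.1]. Speed limits (rad/s): [2.79, 2.79, 3.14, 3.14, 3.14, 3.14].

## Interface

Orientations are given as a unit quaternion [x, y, z, w].
In Python, from bench import read_state, get_image, job_done gives the robot as it stands.
- The arm moves only by the tool play_rows, never from a script. Its argument "series" is a list of rows, each a list of 7 numbers: the shift along the tool's x, y, z in m, then the turn, a rotation vector about the tool's x, y, z in rad, then the finger opening in m, from 0 to 0.0854. In form: [[x, y, z, wx, wy, wz, claw], ...]. A call has 1 to 10 rows; each row shifts and turns the pose as measured when the row begins, along the tool's axes as they then stand; what a row does not reach is not made up. A row lasts 1/10 s, in which the tool goes at most 50 mm and 8.59 degrees, less where a joint would pass 70% of its speed; a pose out of reach is approached as far as the arm can. A call with a gripper value outside its range is refused whole. The fingers move at their own pace and stop on an object; the grip force is fixed at half the most. Time passes only in rows, so rows that do not move let the fingers close. It gives the time, the measured TCP pose, the force and the opening at its end, in the units of the state.
- read_state(): the state, without advancing time (a new reading comes with each control period).
- get_image(name): name is "side" or "top" or "wrist"; returns a dict with "color" (384x512x3 uint8, red, green, blue), "intrinsics" (3x3 intrinsics, pixels), "origin" and "orientation" of the camera in the world. Camera axes: x right, y down, z forward; pixel columns grow to the right and rows downward; lengths in mm; the calibration is good to about 2 mm. A picture is of the moment at which its call begins. There is no depth.
- job_done(): hands the job in, once; it reports no verdict.
The state is a dict: "clock": time; "joints": joint angles; "joint_vel": joint speeds; "joint_efforts": joint torques, N m; "position": TCP position; "ee_rot": TCP orientation; "contact_force": force on the tool from outside, world axes, zero at the start; "wrist_torque": the same for the moment, N m; "gripper_width": finger opening in mm.
Only numpy, scipy, OpenCV 4.12 (cv2) and the standard library are available. Lean on these libraries where they do the work, as an engineer would, in place of code of your own. Each camera call takes 0.05 s, during which the arm holds its last target. There are 200 camera calls.

## Working session

There is one attempt and no reset: what is moved stays moved. The work goes in short steps, Python scripts to look and compute and a tool call to move; the robot and the scene stay as the last step left them, time stands still between calls to the robot, and variables do not carry over. Pictures are saved under pics/ and viewed, about 8 in all and at most 12, crops included, and the job is handed in when it is done.

Besides the shell and the picture viewer there is one more tool, called after "Request:" by a JSON object that holds its "name" and its "arguments", one argument or row to a line. play_rows: Moves the arm, as the interface text tells. Its arguments: {"type":"object","properties":{"series":{"type":"array","items":{"type":"array","items":{"type":"number"}}}},"required":["series"]}

```bash
ls; mkdir -p pics; cat > h.py <<'E'
import numpy as np, cv2
from scipy.spatial.transform import Rotation as R
from bench import read_state, get_image
def cam(n,save=None):
    d=get_image(n); 
    if save: cv2.imwrite('pics/'+save,cv2.cvtColor(d['color'],cv2.COLOR_RGB2BGR))
    return d
def proj(d,P):
    P=np.atleast_2d(P); Rc=R.from_quat(d['orientation']).as_matrix() if np.size(d['orientation'])==4 else np.array(d['orientation'])
    c=(P-np.array(d['origin']))@Rc; q=c@np.array(d['intrinsics']).T
    return q[:,:2]/q[:,2:]
E
python3 - <<'E'
from h import *
print(read_state())
for n in ['side','top']:
    d=cam(n,n+'1.png'); print(n,d['intrinsics'],d['origin'],d['orientation'])
a=np.hstack([cv2.imread('pics/side1.png'),]);
E
```

```text
pics
{'clock': 0.0, 'joints': array([-9.06397076e-01,  3.85554711e-01,  6.63060235e-03, -5.01411128e-04,
       -1.19396481e+00, -2.58637429e-01]), 'joint_vel': array([ 0.00184888, -0.00032101, -0.0004929 , -0.00073398, -0.00085323,
        0.00020631]), 'joint_efforts': array([-1.33097528e-03, -3.92292452e+01,  1.88400275e+01,  4.18623939e+00,
       -4.68924176e-03, -3.13563874e-05]), 'position': array([ 246.51540933, -573.70664047,  230.22418746]), 'ee_rot': array([ 0.38840454,  0.59084641, -0.5900631 , -0.38970242]), 'contact_force': array([ 0.1886228 ,  0.58487684, -0.82005316]), 'wrist_torque': array([-0.04474792, -0.03128974, -0.02262498]), 'gripper_width': 84.99949281864353}
side [[399.95086762   0.         253.48266579]
 [  0.         399.95086762 196.91114016]
 [  0.           0.           1.        ]] [ 97.90271282 367.9550339  806.19279111] [-0.44618003  0.84105411 -0.27298134  0.13795853]
top [[444.61695945   0.         255.81976012]
 [  0.         444.61695945 191.60532098]
 [  0.           0.           1.        ]] [373.87158887  97.02758639 934.27081095] [ 0.71053237 -0.6964623   0.07650662 -0.06504423]
```

View pics/side1.png

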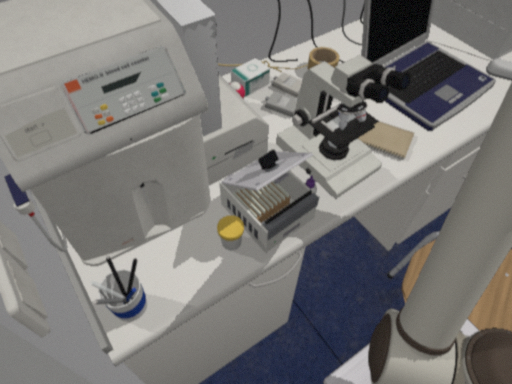

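View pics/top1.png

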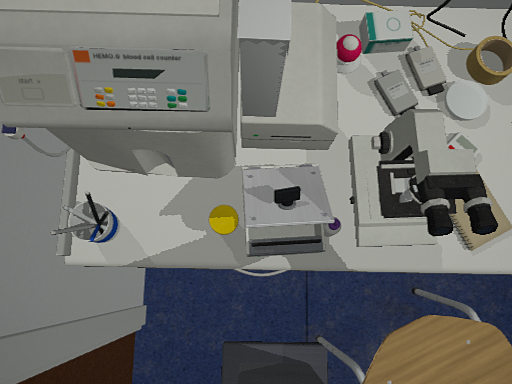

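The top view has the unit at about (285,210), with the cup at (223,220), the bottle at (333,226) and the wing at (287,195). I'll zoom in on both views.

```bash
python3 - <<'E'
from h import *
t=cv2.imread('pics/top1.png')[155:265,200:350]; s=cv2.imread('pics/side1.png')[140:250,210:330]
cv2.imwrite('pics/z1.png',cv2.resize(t,None,fx=5,fy=5,interpolation=cv2.INTER_CUBIC))
cv2.imwrite('pics/z2.png',cv2.resize(s,None,fx=5,fy=5,interpolation=cv2.INTER_CUBIC))
E
```

```text
(no output)
```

View pics/z1.png

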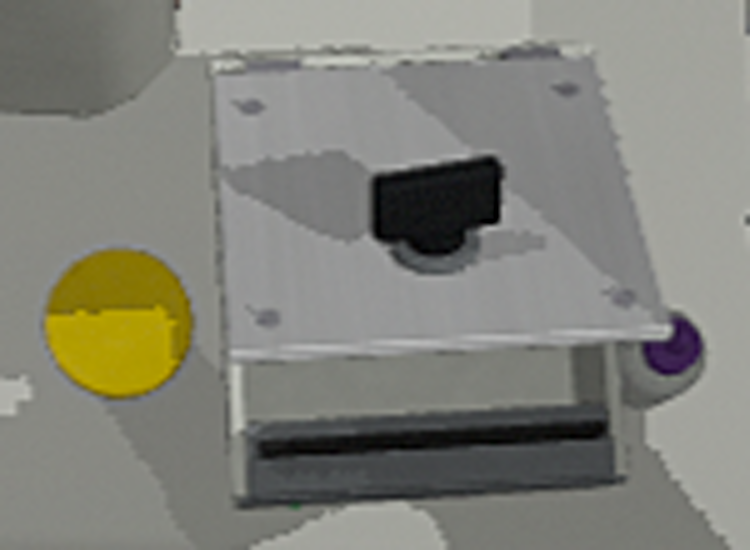

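View pics/z2.png

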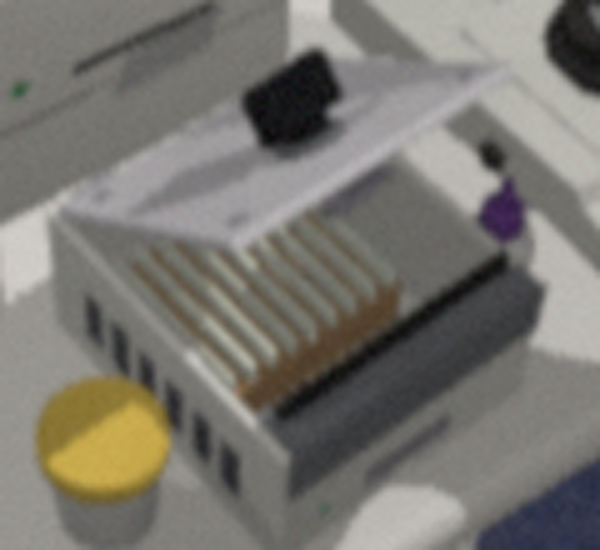

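```bash
cat > fit.py <<'E'
from h import *
from scipy.optimize import least_squares
import json
T=cam('top'); S=cam('side')
def hat(p,P):
    x,y,yaw,th=p[:4]
    # opening: front edge (-x) rises; z tilts back(+x) => rotation +th about y
    H=R.from_euler('z',yaw)*R.from_euler('y',th)
    return H.apply(np.atleast_2d(P))+np.array([x,y,94])+R.from_euler('z',yaw).apply([78,0,0])
def unit(p,P): return R.from_euler('z',p[2]).apply(np.atleast_2d(P))+[p[0],p[1],0]
def wing(p,P):
    return hat(p,R.from_euler('z',-p[5]).apply(np.atleast_2d(P))+[-115,0,27])
t=lambda u,v:(200+u/5-.4,155+v/5-.4)
s=lambda u,v:(210+u/5-.4,140+v/5-.4)
if __name__=='__main__':
    hc=[[-163,74,6],[-163,-74,6],[-6,74,6],[-6,-74,6]]
    def res(p):
        h=94+p[4] if 0 else p[4]
        r=[]
        r+=[proj(T,hat(p,hc))-[t(232,347),t(668,326),t(214,68),t(592,55)]]
        r+=[proj(S,hat(p,[hc[0],hc[1],hc[2]]))-[s(236,240),s(510,68),s(62,208)]]
        fc=[[-85,75,h],[-85,-75,h]]
        r+=[(proj(T,unit(p,fc))-[t(240,503),t(625,480)])]
        r+=[(proj(S,unit(p,fc))-[s(290,455),s(543,285)])]
        r+=[proj(T,wing(p,[[5,23,13],[5,-23,13]]))-[t(374,178),t(498,157)]]
        r+=[proj(S,wing(p,[[5,23,13],[5,-23,13]]))-[s(246,95),s(320,52)]]
        return np.vstack(r).ravel()
    f=least_squares(res,[480,60,0,.6,100,0],loss='soft_l1',x_scale=[10,10,.1,.1,3,.1])
    p=f.x; print(np.round(p,3)); print(np.round(res(p).reshape(-1,2),1).tolist())
    json.dump(p.tolist(),open('p.json','w'))
    def loc(o):
        g=least_squares(o,[400,60]); return g.x
    print('cup',loc(lambda q:np.r_[(proj(T,[[*q,70]])-[t(118,323)]).ravel(),(proj(S,[[*q,70]])-[s(103,435)]).ravel()]))
    print('bot',loc(lambda q:np.r_[(proj(T,[[*q,90]])-[t(670,345)]).ravel(),(proj(S,[[*q,85]])-[s(503,212)]).ravel()]))
    print('front',hat(p,[-153,0,6]),'wing',wing(p,[0,0,0]))
E
python3 fit.py
```

```text
[ 5.14814e+02  3.18330e+01  7.30000e-02  6.83000e-01  9.23820e+01
 -1.89000e-01]
[[-0.4, 1.8], [1.2, 1.3], [0.2, 1.1], [0.9, 0.0], [-0.4, 0.9], [1.8, -0.8], [-0.6, -0.5], [-1.2, -0.9], [1.2, -0.6], [-0.3, 2.1], [1.5, -0.2], [-0.8, -0.4], [0.3, -0.7], [-1.3, 0.2], [-1.2, -1.5]]
cup [492.69678121 148.19643986]
bot [485.07126923 -64.1331801 ]
front [[477.99901095  29.12473876 195.19155195]] wing [[520.61504018  32.25937803 187.50727648]]
```

```bash
cat > plan.py <<'E'
from h import *
# down orientation: tool y = -z world, tool x = world (cos a, sin a, 0)
def Rd(a,tilt=0,yaw=0):
    x=np.array([np.cos(a),np.sin(a),0]); y=np.array([0,0,-1.])
    M=R.from_matrix(np.c_[x,y,np.cross(x,y)])
    return R.from_euler('z',yaw)*R.from_euler('y',tilt)*R.from_euler('z',-yaw)*M
def plan(pos,Rt,n,claw,st=None):
    st=st or read_state(); p0=np.array(st['position']); R0=R.from_quat(st['ee_rot'])
    w=(Rt*R0.inv()).as_rotvec(); rows=[]
    for i in range(n):
        Ri=R.from_rotvec(w*i/n)*R0
        rows.append([*np.round(Ri.inv().apply(np.array(pos)-p0)/n/1000,4),*np.round(Ri.inv().apply(w/n),3),claw])
    print(str(rows).replace(' ','')); return rows
E
python3 - <<'E'
from plan import *
st=read_state(); M=R.from_quat(st['ee_rot']).as_matrix(); print(M.round(3)); print(np.arctan2(M[1,0],M[0,0]))
E
```

```text
[[-0.395 -0.001 -0.919]
 [ 0.919  0.001 -0.395]
 [ 0.001 -1.     0.   ]]
1.9764820228381985
```

```bash
python3 - <<'E'
from plan import *
plan([350,-100,330],Rd(2.9),10,0.0)
E
```

```text
[[np.float64(0.0395),np.float64(-0.0099),np.float64(-0.0282),np.float64(0.0),np.float64(-0.092),np.float64(0.0),0.0],[np.float64(0.0367),np.float64(-0.0099),np.float64(-0.0317),np.float64(0.0),np.float64(-0.092),np.float64(0.0),0.0],[np.float64(0.0336),np.float64(-0.0099),np.float64(-0.035),np.float64(0.0),np.float64(-0.092),np.float64(0.0),0.0],[np.float64(0.0303),np.float64(-0.0099),np.float64(-0.0379),np.float64(0.0),np.float64(-0.092),np.float64(0.0),0.0],[np.float64(0.0266),np.float64(-0.0099),np.float64(-0.0406),np.float64(0.0),np.float64(-0.092),np.float64(0.0),0.0],[np.float64(0.0228),np.float64(-0.0099),np.float64(-0.0428),np.float64(0.0),np.float64(-0.092),np.float64(0.0),0.0],[np.float64(0.0187),np.float64(-0.0099),np.float64(-0.0448),np.float64(0.0),np.float64(-0.092),np.float64(0.0),0.0],[np.float64(0.0145),np.float64(-0.0099),np.float64(-0.0463),np.float64(0.0),np.float64(-0.092),np.float64(0.0),0.0],[np.float64(0.0102),np.float64(-0.0099),np.float64(-0.0474),np.float64(0.0),np.float64(-0.092),np.float64(0.0),0.0],[np.float64(0.0058),np.float64(-0.0099),np.float64(-0.0482),np.float64(0.0),np.float64(-0.092),np.float64(0.0),0.0]]
```

Request:
{"name": "play_rows", "arguments": {
  "series": [
    [0.039,-0.01,-0.028,0,-0.092,0,0],
    [0.037,-0.01,-0.032,0,-0.092,0,0],
    [0.034,-0.01,-0.035,0,-0.092,0,0],
    [0.03,-0.01,-0.038,0,-0.092,0,0],
    [0.027,-0.01,-0.04,0,-0.092,0,0],
    [0.023,-0.01,-0.043,0,-0.092,0,0],
    [0.019,-0.01,-0.045,0,-0.092,0,0],
    [0.015,-0.01,-0.046,0,-0.092,0,0],
    [0.01,-0.01,-0.047,0,-0.092,0,0],
    [0.006,-0.01,-0.048,0,-0.092,0,0]
  ]
}}

```text
clock: 1.2
position: [341.5, -94.9, 328.6]
ee_rot: [0.076, 0.706, -0.7, -0.08]
contact_force: [2.1, -0.3, 1.3]
gripper_width: 0.0
```

```bash
sed -i 's/np.round(\(.*\)\/n\/1000,4)/np.round(\1\/n\/1000,4).tolist()/;s/np.round(Ri.inv().apply(w\/n),3)/np.round(Ri.inv().apply(w\/n),3).tolist()/' plan.py; python3 - <<'E'
from plan import *
st=read_state(); print(st['joints'],st['joint_vel'],st['contact_force'])
plan([410,29,310],Rd(3.25),5,0.0)
E
```

```text
[ 0.1875668  -0.16569002 -0.38053204 -0.0099781  -1.35863606 -0.40595004] [ 1.44591325 -0.2059447   0.09938532 -0.00328021 -0.28046859 -0.48445019] [ 2.11808952 -0.2825051   1.2508158 ]
[[-0.008,0.0039,-0.0271,0.002,-0.066,0.001,0.0],[-0.0097,0.0038,-0.0266,0.002,-0.066,0.001,0.0],[-0.0115,0.0038,-0.0259,0.002,-0.066,0.001,0.0],[-0.0131,0.0038,-0.0251,0.002,-0.066,0.001,0.0],[-0.0148,0.0037,-0.0242,0.002,-0.066,0.001,0.0]]
```

Request:
{"name": "play_rows", "arguments": {
  "series": [
    [-0.008,0.004,-0.027,0,-0.066,0,0],
    [-0.01,0.004,-0.027,0,-0.066,0,0],
    [-0.012,0.004,-0.026,0,-0.066,0,0],
    [-0.013,0.004,-0.025,0,-0.066,0,0],
    [-0.015,0.004,-0.024,0,-0.066,0,0],
    [0,0,0,0,0,0,0]
  ]
}}

```text
clock: 1.8
position: [411.2, 40.6, 312.3]
ee_rot: [-0.046, 0.71, -0.701, 0.05]
contact_force: [0.5, -0.5, -0.5]
gripper_width: -0.1
```

```bash
python3 - <<'E'
from fit import *
st=read_state(); print(st['position'],R.from_quat(st['ee_rot']).as_matrix().round(3).tolist(),st['joints'].round(2),st['contact_force'])
d=cam('wrist','w1.png'); print(d['origin'],R.from_quat(d['orientation']).as_matrix().round(2).tolist(),d['intrinsics'][0][0])
p=json.load(open('p.json'))
im=cv2.imread('pics/w1.png')
for q in proj(d,np.vstack([hat(p,[[-163,74,6],[-163,-74,6],[-6,74,6],[-6,-74,6]]),unit(p,[[-85,75,p[4]],[-85,-75,p[4]]]),wing(p,[[5,23,13],[5,-23,13],[-5,23,13],[-5,-23,13]])])):
    if abs(q).max()<2000: cv2.circle(im,tuple(int(v) for v in q),2,(0,0,255),-1)
cv2.imwrite('pics/w1b.png',cv2.resize(im,None,fx=1.5,fy=1.5))
E
```

```text
[410.19033681  38.82018158 312.91259188] [[-0.991, 0.005, 0.133], [-0.133, 0.012, -0.991], [-0.006, -1.0, -0.011]] [ 0.49 -0.05 -0.32 -0.01 -1.29 -0.35] [-0.48303199 -0.46250453  0.12187769]
[421.19677915 -40.55279529 454.95364541] [[-0.99, -0.13, -0.04], [-0.13, 0.94, 0.31], [-0.01, 0.32, -0.95]] 281.57399202495293
```

View pics/w1b.png

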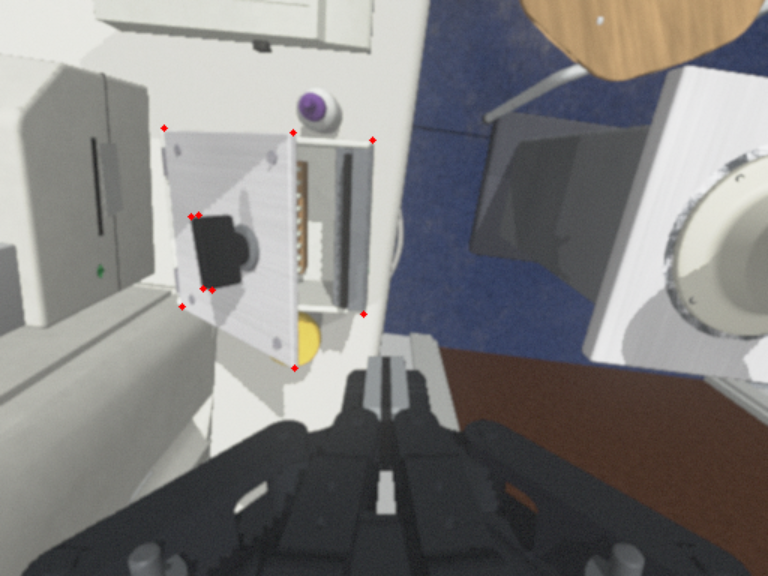

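```bash
cat > arc.py <<'E'
from fit import *; from plan import *
p=json.load(open('p.json'))
def P(th,l=-148,z=6): q=list(p); q[3]=th; return hat(q,[l,0,z])[0]
E
python3 - <<'E'
from arc import *
for th in [.75,.683,.55,.4,.3,.2,.1,.05]: print(th,P(th).round(1))
st=read_state(); plan(P(.683)+[0,0,25],Rd(3.34),5,0.0,st)
E
```

```text
0.75 [488.7  29.9 199.3]
0.683 [481.9  29.4 192.1]
0.55 [469.9  28.5 176.5]
0.4 [459.   27.7 157.2]
0.3 [453.4  27.3 143.5]
0.2 [449.1  27.  129.3]
0.1 [446.3  26.8 114.7]
0.05 [445.5  26.7 107.4]
[[-0.0139,0.0194,0.0038,0.002,-0.013,-0.002,0.0],[-0.0138,0.0193,0.0039,0.002,-0.013,-0.002,0.0],[-0.0138,0.0193,0.0041,0.002,-0.013,-0.002,0.0],[-0.0138,0.0193,0.0042,0.002,-0.013,-0.002,0.0],[-0.0138,0.0193,0.0043,0.002,-0.013,-0.002,0.0]]
```

Request:
{"name": "play_rows", "arguments": {
  "series": [
    [-0.014,0.019,0.004,0.002,-0.013,-0.002,0],
    [-0.014,0.019,0.004,0.002,-0.013,-0.002,0],
    [-0.014,0.019,0.004,0.002,-0.013,-0.002,0],
    [-0.014,0.019,0.004,0.002,-0.013,-0.002,0],
    [-0.014,0.019,0.004,0.002,-0.013,-0.002,0],
    [0,0,0,0,0,0,0]
  ]
}}

```text
clock: 2.65
position: [484.5, 24.5, 219.9]
ee_rot: [-0.064, 0.705, -0.702, 0.07]
contact_force: [-0.7, -0.5, 0.3]
gripper_width: -0.2
```

```bash
python3 - <<'E'
from arc import *
st=read_state(); print(st['position'],st['contact_force'])
plan(P(.6),Rd(3.34),6,0.0,st)
E
```

```text
[484.77201795  24.90425536 222.58914284] [ 0.25259065 -0.45477699 -0.08584238]
[[0.0017,0.0067,-0.001,0.001,-0.001,-0.002,0.0],[0.0017,0.0067,-0.001,0.001,-0.001,-0.002,0.0],[0.0017,0.0067,-0.001,0.001,-0.001,-0.002,0.0],[0.0016,0.0067,-0.001,0.001,-0.001,-0.002,0.0],[0.0016,0.0067,-0.001,0.001,-0.001,-0.002,0.0],[0.0016,0.0067,-0.001,0.001,-0.001,-0.002,0.0]]
```

Request:
{"name": "play_rows", "arguments": {
  "series": [
    [0.002,0.007,-0.001,0,0,0,0],
    [0.002,0.007,-0.001,0,0,0,0],
    [0.002,0.007,-0.001,0,0,0,0],
    [0.002,0.007,-0.001,0,0,0,0],
    [0.002,0.007,-0.001,0,0,0,0],
    [0.002,0.007,-0.001,0,0,0,0]
  ]
}}

```text
clock: 3.35
position: [471.8, 29.2, 182.6]
ee_rot: [-0.06, 0.706, -0.701, 0.075]
contact_force: [-0.1, 0.4, 0.8]
gripper_width: -0.3
```

```bash
python3 - <<'E'
from arc import *
st=read_state(); print(st['position'],st['contact_force'])
plan(P(.35),Rd(3.34),6,0.0,st)
E
```

```text
[470.86672964  28.99280462 181.65782206] [-0.5351749  -0.09786183 -0.14940068]
[[0.0026,0.0052,-0.0002,0.001,-0.001,-0.003,0.0],[0.0026,0.0052,-0.0002,0.001,-0.001,-0.003,0.0],[0.0025,0.0052,-0.0002,0.001,-0.001,-0.003,0.0],[0.0025,0.0052,-0.0002,0.001,-0.001,-0.003,0.0],[0.0025,0.0052,-0.0002,0.001,-0.001,-0.003,0.0],[0.0025,0.0052,-0.0002,0.001,-0.001,-0.003,0.0]]
```

Request:
{"name": "play_rows", "arguments": {
  "series": [
    [0.003,0.005,0,0,0,0,0],
    [0.003,0.006,0,0,0,0,0],
    [0.003,0.006,0,0,0,0,0],
    [0.002,0.006,0,0,0,0,0],
    [0.002,0.006,0,0,0,0,0]
  ]
}}

```text
clock: 3.95
position: [458.7, 27.1, 150.9]
ee_rot: [-0.06, 0.706, -0.701, 0.075]
contact_force: [-0.1, 0.0, 0.9]
gripper_width: -0.2
```

```bash
python3 - <<'E'
from arc import *
st=read_state(); print(st['position'],st['contact_force'])
for n in ['top','side','wrist']: cam(n,n+'2.png')
t=cv2.imread('pics/top2.png')[155:265,200:350]; s=cv2.imread('pics/side2.png')[140:250,210:330]
a=np.hstack([cv2.resize(x,(400,300),interpolation=cv2.INTER_CUBIC) for x in (t,s)])
cv2.imwrite('pics/z3.png',a)
E
```

```text
[457.90703332  26.7623575  150.23970809] [ 0.12748601 -0.34547936 -0.12367068]
```

View pics/z3.png

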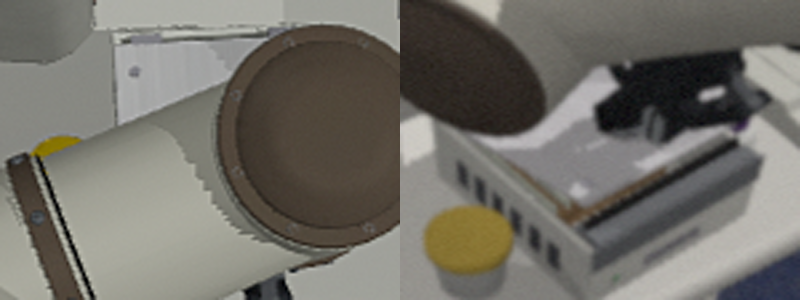

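The side view shows the hatch moving down under the finger tips, with its front edge just above the seal. I'll continue.

Request:
{"name": "play_rows", "arguments": {
  "series": [
    [0.002,0.006,0,0,0,0,0],
    [0.002,0.006,0,0,0,0,0],
    [0.001,0.005,0,0,0,0,0],
    [0.001,0.005,0,0,0,0,0],
    [0.001,0.004,0,0,0,0,0]
  ]
}}

```text
clock: 4.7
position: [453.4, 26.3, 124.2]
ee_rot: [-0.059, 0.707, -0.701, 0.076]
contact_force: [0.4, -0.0, 0.1]
gripper_width: -0.1
```

Request:
{"name": "play_rows", "arguments": {
  "series": [
    [0.001,0.003,0,0,0,0,0],
    [0.001,0.003,0,0,0,0,0]
  ]
}}

```text
clock: 4.9
position: [451.5, 26.0, 117.4]
ee_rot: [-0.059, 0.707, -0.701, 0.076]
contact_force: [-0.4, 0.8, -0.2]
gripper_width: 0.1
```

Request:
{"name": "play_rows", "arguments": {
  "series": [
    [0,0.003,0,0,0,0,0],
    [0,0,0,0,0,0,0]
  ]
}}

```text
clock: 5.1
position: [451.3, 25.9, 113.9]
ee_rot: [-0.059, 0.706, -0.701, 0.076]
contact_force: [-0.7, -0.2, 0.8]
gripper_width: 0.0
```

Request:
{"name": "play_rows", "arguments": {
  "series": [
    [0,0.002,0,0,0,0,0],
    [0,0.002,0,0,0,0,0]
  ]
}}

```text
clock: 5.3
position: [451.0, 25.8, 110.6]
ee_rot: [-0.06, 0.706, -0.701, 0.076]
contact_force: [-2.8, 0.8, 6.0]
gripper_width: -0.2
```

Request:
{"name": "play_rows", "arguments": {
  "series": [
    [0,0.002,0,0,0,0,0],
    [0,0,0,0,0,0,0]
  ]
}}

```text
clock: 5.5
position: [450.8, 25.8, 109.3]
ee_rot: [-0.06, 0.706, -0.701, 0.076]
contact_force: [-0.6, 0.3, 2.7]
gripper_width: 0.1
```

```bash
python3 - <<'E'
from arc import *
st=read_state()
W=P(.08,-115,27); print(W, unit(p,[0,0,0]))
plan([450,26,190],Rd(3.40),3,0.0,st)
s2=dict(st); s2['position']=np.array([450,26,190.]); s2['ee_rot']=Rd(3.40).as_quat()
plan(W+[0,0,90],Rd(3.40,.08,p[2]),3,0.0854,s2)
E
```

```text
[480.43212286  29.30370729 130.10383588] [[514.81373871  31.83266096   0.        ]]
[[-0.0004,-0.0269,-0.0002,0.001,-0.022,-0.008,0.0],[-0.0002,-0.0269,-0.0002,0.001,-0.022,-0.008,0.0],[0.0001,-0.0269,-0.0002,0.001,-0.022,-0.008,0.0]]
[[-0.0101,-0.01,0.0015,-0.005,0.0,-0.026,0.0854],[-0.0098,-0.0103,0.0015,-0.005,0.0,-0.026,0.0854],[-0.0095,-0.0106,0.0014,-0.005,0.0,-0.026,0.0854]]
```

Request:
{"name": "play_rows", "arguments": {
  "series": [
    [0,-0.027,0,0.001,-0.022,-0.008,0],
    [0,-0.027,0,0.001,-0.022,-0.008,0],
    [0,-0.027,0,0.001,-0.022,-0.008,0],
    [-0.01,-0.01,0.001,-0.005,0,-0.026,0.085],
    [-0.01,-0.01,0.001,-0.005,0,-0.026,0.085],
    [-0.01,-0.01,0.001,-0.005,0,-0.026,0.085],
    [0,0,0,0,0,0,0.085],
    [0,0,0,0,0,0,0.085]
  ]
}}

```text
clock: 6.4
position: [480.5, 29.9, 220.9]
ee_rot: [-0.121, 0.703, -0.698, 0.061]
contact_force: [-0.2, 0.4, 0.1]
gripper_width: 72.1
```

```bash
python3 - <<'E'
from arc import *
st=read_state(); print(st['position'],R.from_quat(st['ee_rot']).as_matrix().round(3).tolist(),st['gripper_width'],st['joints'].round(2))
d=cam('wrist','w3.png'); im=cv2.imread('pics/w3.png')
p[3]=.08
def dot(X,c):
    for q in proj(d,X):
        if abs(q).max()<2000: cv2.circle(im,tuple(int(round(v)) for v in q),1,c,-1)
dot(hat(p,[[-163,74,6],[-163,-74,6],[-6,74,6],[-6,-74,6]]),(0,0,255))
dot(wing(p,[[5,23,13],[5,-23,13],[-5,23,13],[-5,-23,13]]),(0,255,0))
cv2.imwrite('pics/w3b.png',cv2.resize(im,(800,600),interpolation=cv2.INTER_CUBIC))
E
```

```text
[480.05719604  29.811019   220.968292  ] [[-0.963, -0.085, 0.256], [-0.257, -0.005, -0.967], [0.083, -0.996, -0.017]] 84.49143401335127 [ 0.38  0.19 -0.28 -0.03 -1.18 -0.11]
```

View pics/w3b.png

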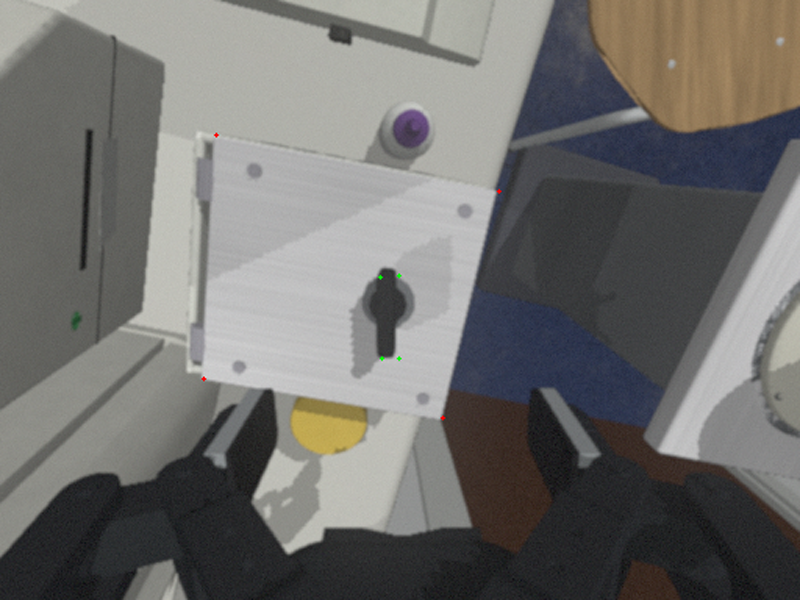

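The overlay puts the wing at (387,312) of 800x600, about 2 mm towards the hinge and -y from the model. The orientation agrees. I'll descend with that correction.

```bash
python3 - <<'E'
from arc import *
ax=(P(.08,-115,28)-P(.08,-115,27)); W=P(.08,-115,27)+[1.5,-2,0]; print(W,ax)
plan(W-10*ax,Rd(3.40,.08,p[2]),6,0.0854)
E
```

```text
[481.93212286  27.30370729 130.10383588] [0.07969938 0.00586232 0.99680171]
[[-0.0015,0.0168,0.0007,0.0,0.0,0.001,0.0854],[-0.0014,0.0168,0.0007,0.0,0.0,0.001,0.0854],[-0.0014,0.0168,0.0007,0.0,0.0,0.001,0.0854],[-0.0014,0.0168,0.0007,0.0,0.0,0.001,0.0854],[-0.0014,0.0168,0.0007,0.0,0.0,0.001,0.0854],[-0.0014,0.0168,0.0007,0.0,0.0,0.001,0.0854]]
```

Request:
{"name": "play_rows", "arguments": {
  "series": [
    [-0.001,0.017,0.001,0,0,0,0.085],
    [-0.001,0.017,0.001,0,0,0,0.085],
    [-0.001,0.017,0.001,0,0,0,0.085],
    [-0.002,0.017,0.001,0,0,0,0.085],
    [-0.002,0.017,0,0,0,0,0.085],
    [-0.002,0.016,0,0,0,0,0.085],
    [0,0,0,0,0,0,0.085]
  ]
}}

```text
clock: 7.35
position: [479.0, 27.4, 116.9]
ee_rot: [-0.121, 0.703, -0.698, 0.063]
contact_force: [-0.3, 0.0, 0.5]
gripper_width: 84.8
```

```bash
python3 - <<'E'
from arc import *
st=read_state(); print(st['position'],st['contact_force'])
M=R.from_quat(st['ee_rot'])
ax=(P(.08,-115,28)-P(.08,-115,27)); W=P(.08,-115,27)+[1.5,-2,0]
plan(W-10*ax,Rd(3.40,.08,p[2]),1,0.0854)
E
```

```text
[480.69806807  27.79592815 118.96729618] [ 0.02931289 -0.21078097  0.43507849]
[[-0.0002,-0.0012,0.0006,0.002,0.003,-0.003,0.0854]]
```

Request:
{"name": "play_rows", "arguments": {
  "series": [
    [0,-0.001,0,0,0,0,0.03],
    [0,0,0,0,0,0,0.03],
    [0,0,0,0,0,0,0.03],
    [0,0,0,0,0,0,0.03],
    [0,0,0,0,0,0,0.03]
  ]
}}

```text
clock: 7.95
position: [482.7, 28.4, 123.6]
ee_rot: [-0.117, 0.703, -0.698, 0.068]
contact_force: [-0.5, 0.3, -0.1]
gripper_width: 30.0
```

Request:
{"name": "play_rows", "arguments": {
  "series": [
    [0,0,0,0,0,0,0],
    [0,0,0,0,0,0,0],
    [0,0,0,0,0,0,0],
    [0,0,0,0,0,0,0],
    [0,0,0,0,0,0,0]
  ]
}}

```text
clock: 8.45
position: [481.1, 28.0, 123.5]
ee_rot: [-0.119, 0.703, -0.698, 0.066]
contact_force: [-1.2, -0.3, 1.2]
gripper_width: 8.6
```

```bash
python3 - <<'E'
from arc import *
st=read_state(); print(st['position'],st['contact_force'],st['wrist_torque'],st['gripper_width'],R.from_quat(st['ee_rot']).as_matrix().round(3).tolist())
E
```

```text
[481.12103981  27.9277219  123.55344119] [-0.29894851  0.14512805  1.45784267] [-0.03174406  0.38125048 -0.04436883] 8.514185381095915 [[-0.963, -0.074, 0.258], [-0.259, -0.002, -0.966], [0.072, -0.997, -0.017]]
```

Request:
{"name": "play_rows", "arguments": {
  "series": [
    [0,0.002,0,0.004,0,0.015,0],
    [0,0.001,0,0,0,0,0]
  ]
}}

```text
clock: 8.75
position: [480.6, 27.9, 121.2]
ee_rot: [-0.113, 0.702, -0.699, 0.072]
contact_force: [-1.9, 0.8, 7.6]
gripper_width: 8.4
```

Request:
{"name": "play_rows", "arguments": {
  "series": [
    [0,0.002,0,0.003,0,0.012,0],
    [0,0.001,0,0,0,0,0]
  ]
}}

```text
clock: 8.95
position: [480.2, 27.9, 119.6]
ee_rot: [-0.108, 0.702, -0.7, 0.077]
contact_force: [-3.0, 0.8, 7.3]
gripper_width: 8.6
```

Request:
{"name": "play_rows", "arguments": {
  "series": [
    [0,0.002,0,0.002,0,0.01,0],
    [0,0.001,0,0,0,0,0]
  ]
}}

```text
clock: 9.15
position: [479.9, 27.8, 118.3]
ee_rot: [-0.104, 0.702, -0.7, 0.081]
contact_force: [-2.7, 0.8, 6.4]
gripper_width: 9.2
```

Request:
{"name": "play_rows", "arguments": {
  "series": [
    [0,0.002,0,0.002,0,0.01,0],
    [0,0.001,0,0,0,0,0]
  ]
}}

```text
clock: 9.35
position: [479.8, 27.8, 117.3]
ee_rot: [-0.101, 0.701, -0.701, 0.086]
contact_force: [-2.7, 0.6, 7.6]
gripper_width: 8.3
```

```bash
python3 - <<'E'
from arc import *
st=read_state(); print(st['position'],st['contact_force'],st['wrist_torque'],st['gripper_width'],R.from_quat(st['ee_rot']).as_matrix().round(3).tolist())
E
```

```text
[479.75665089  27.82730257 117.2603607 ] [-3.06811593 -0.51770623  8.42014826] [ 0.20593817  1.32092663 -0.03510349] 8.779966555245647 [[-0.965, -0.021, 0.261], [-0.261, -0.002, -0.965], [0.021, -1.0, -0.004]]
```

Request:
{"name": "play_rows", "arguments": {
  "series": [
    [0,0.002,0,0,0,0.006,0],
    [0,0.002,0,0,0,0,0]
  ]
}}

```text
clock: 9.65
position: [479.8, 27.8, 117.2]
ee_rot: [-0.099, 0.701, -0.701, 0.089]
contact_force: [-5.5, 2.3, 16.1]
gripper_width: 8.6
```

Request:
{"name": "play_rows", "arguments": {
  "series": [
    [0,0.002,0,0,0,0.003,0],
    [0,0.002,0,0,0,0,0]
  ]
}}

```text
clock: 9.85
position: [479.8, 27.8, 117.2]
ee_rot: [0.098, -0.701, 0.701, -0.092]
contact_force: [-5.0, 1.3, 14.5]
gripper_width: 8.6
```

Request:
{"name": "play_rows", "arguments": {
  "series": [
    [0,0.002,0,0,0.08,0,0],
    [0,0.002,0,0,0.08,0,0],
    [0,0.002,0,0,0.08,0,0]
  ]
}}

```text
clock: 10.15
position: [479.4, 27.7, 117.2]
ee_rot: [0.011, -0.706, 0.708, -0.006]
contact_force: [-6.3, 2.1, 16.6]
gripper_width: 8.6
```

```bash
python3 - <<'E'
from arc import *
st=read_state(); M=R.from_quat(st['ee_rot']).as_matrix();print(st['position'],st['contact_force'],st['wrist_torque'],M.round(3).tolist(),np.arctan2(M[1,0],M[0,0])%6.283)
E
```

```text
[479.3749157   27.68861262 117.19314561] [-5.22371298  0.93040946 16.75741279] [ 0.41128785  2.38100592 -0.05730625] [[-1.0, -0.006, 0.026], [-0.026, -0.003, -1.0], [0.007, -1.0, 0.003]] 3.167510195780513
```

Request:
{"name": "play_rows", "arguments": {
  "series": [
    [0,0.002,0,0,0.09,0,0],
    [0,0.002,0,0,0.09,0,0],
    [0,0.002,0,0,0.09,0,0],
    [0,0.002,0,0,0.09,0,0]
  ]
}}

```text
clock: 10.65
position: [478.7, 27.7, 117.2]
ee_rot: [-0.119, -0.695, 0.699, 0.121]
contact_force: [-6.7, 2.5, 15.8]
gripper_width: 8.4
```

Request:
{"name": "play_rows", "arguments": {
  "series": [
    [0,0.002,0,0,0.09,0,0],
    [0,0.002,0,0,0.09,0,0],
    [0,0.002,0,0,0.09,0,0],
    [0,0.002,0,0,0.09,0,0]
  ]
}}

```text
clock: 11.05
position: [478.1, 27.9, 117.2]
ee_rot: [-0.246, -0.66, 0.666, 0.246]
contact_force: [-5.6, 1.4, 15.6]
gripper_width: 8.6
```

```bash
python3 - <<'E'
from arc import *
st=read_state(); M=R.from_quat(st['ee_rot']).as_matrix();print(st['position'],st['contact_force'],st['wrist_torque'],M.round(3).tolist(),np.arctan2(M[1,0],M[0,0])%6.283)
E
```

```text
[478.10584359  27.97650279 117.21227251] [-5.42332804  1.6105812  15.53848231] [ 0.57154268  2.45986678 -0.0249236 ] [[-0.76, -0.002, -0.65], [0.65, -0.007, -0.759], [-0.003, -1.0, 0.007]] 2.4333568602423137
```

Request:
{"name": "play_rows", "arguments": {
  "series": [
    [0,0.002,0,0,0.09,0,0],
    [0,0.002,0,0,0.09,0,0],
    [0,0.002,0,0,0.09,0,0],
    [0,0.002,0,0,0.09,0,0],
    [0,0.002,0,0,0.09,0,0],
    [0,0.002,0,0,0.09,0,0]
  ]
}}

```text
clock: 11.75
position: [477.9, 28.9, 117.1]
ee_rot: [-0.419, -0.569, 0.573, 0.414]
contact_force: [-5.9, 2.1, 14.8]
gripper_width: 8.5
```

Request:
{"name": "play_rows", "arguments": {
  "series": [
    [0,0.002,0,0,0.06,0,0],
    [0,0.002,0,0,0.06,0,0],
    [0,0.002,0,0,0.04,0,0]
  ]
}}

```text
clock: 12.05
position: [477.9, 29.2, 117.1]
ee_rot: [-0.466, -0.534, 0.537, 0.458]
contact_force: [-6.8, 1.9, 15.5]
gripper_width: 8.5
```

```bash
python3 - <<'E'
from arc import *
st=read_state(); M=R.from_quat(st['ee_rot']).as_matrix();print(st['position'],st['contact_force'],st['wrist_torque'],M.round(3).tolist(),np.arctan2(M[1,0],M[0,0])%6.283,st['joints'].round(2))
E
```

```text
[477.88820937  29.21260537 117.06129865] [-6.98418994  0.45174357 15.66960093] [ 0.54896885  2.40448235 -0.09229825] [[-0.147, 0.006, -0.989], [0.989, -0.01, -0.147], [-0.01, -1.0, -0.004]] 1.7183893442580884 [ 0.41  0.26 -0.51  0.02 -0.8  -1.84]
```

Request:
{"name": "play_rows", "arguments": {
  "series": [
    [0,0.002,0,0,0.04,0,0],
    [0,0.002,0,0,0.04,0,0],
    [0,0.002,0,0,0.04,0,0]
  ]
}}

```text
clock: 12.45
position: [478.2, 29.3, 117.0]
ee_rot: [-0.497, -0.507, 0.508, 0.487]
contact_force: [-6.7, 1.5, 16.1]
gripper_width: 8.8
```

```bash
python3 - <<'E'
from arc import *
st=read_state(); M=R.from_quat(st['ee_rot']).as_matrix();print(st['position'],st['contact_force'],st['wrist_torque'],np.arctan2(M[1,0],M[0,0])%6.283)
E
```

```text
[478.21524422  29.31908983 117.03661483] [-6.97498944  1.17321253 14.31057739] [0.46635777 2.35054531 0.92022596] 1.6031702065145563
```

Request:
{"name": "play_rows", "arguments": {
  "series": [
    [0,0.002,0,0,0.04,0,0],
    [0,0.002,0,0,0.04,0,0]
  ]
}}

```text
clock: 12.75
position: [478.3, 29.2, 117.1]
ee_rot: [0.515, 0.491, -0.492, -0.502]
contact_force: [-7.0, 2.3, 14.5]
gripper_width: 8.6
```

```bash
python3 - <<'E'
from arc import *
st=read_state(); M=R.from_quat(st['ee_rot']).as_matrix();print(st['position'],st['contact_force'],st['wrist_torque'],np.arctan2(M[1,0],M[0,0])%6.283)
E
```

```text
[478.2502986   29.24690315 117.09221131] [-7.79731958  1.16410506 15.09348987] [0.52378847 2.50427575 1.7550371 ] 1.5377272993916518
```

The twist moment has jumped to 1.75 N m, so the knob is at its stop. I'll relax the twist and the press, then let go.

Request:
{"name": "play_rows", "arguments": {
  "series": [
    [0,0.001,0,0,-0.04,0,0],
    [0,0,0,0,-0.03,0,0],
    [0,0,0,0,0,0,0]
  ]
}}

```text
clock: 13.15
position: [478.3, 29.4, 117.7]
ee_rot: [-0.494, -0.512, 0.514, 0.479]
contact_force: [0.1, -1.3, 0.6]
gripper_width: 8.7
```

```bash
python3 - <<'E'
from arc import *
st=read_state(); M=R.from_quat(st['ee_rot']).as_matrix();print(st['position'],st['contact_force'],st['wrist_torque'],np.arctan2(M[1,0],M[0,0])%6.283)
E
```

```text
[478.32875673  29.42398419 117.67330983] [-0.78568647 -0.29468717  2.33839415] [0.05544546 0.5659553  0.5602446 ] 1.6226272182997865
```

Request:
{"name": "play_rows", "arguments": {
  "series": [
    [0,0,0,0,0,0,0.05],
    [0,0,0,0,0,0,0.05],
    [0,0,0,0,0,0,0.05],
    [0,0,0,0,0,0,0.05],
    [0,-0.02,0,0,0,0,0.05],
    [0,-0.04,0,0,0,0,0.05],
    [0,-0.04,0,0,0,0,0.05],
    [0,-0.03,0,0,0,0,0.05]
  ]
}}

```text
clock: 14.05
position: [474.3, 30.8, 245.8]
ee_rot: [-0.494, -0.507, 0.515, 0.484]
contact_force: [1.5, -0.0, 0.2]
gripper_width: 50.6
```

Request:
{"name": "play_rows", "arguments": {
  "series": [
    [0,-0.03,0.03,0,0,0,0.05],
    [0,-0.02,0.03,0,0,0,0.05],
    [0,0,0.02,0,0,0,0.05],
    [0,0,0,0,0,0,0.05]
  ]
}}

```text
clock: 14.45
position: [394.5, 29.0, 302.3]
ee_rot: [0.497, 0.51, -0.51, -0.483]
contact_force: [0.4, -0.4, 0.2]
gripper_width: 49.9
```

```bash
python3 - <<'E'
from arc import *
st=read_state(); print(st['position'],st['contact_force'],st['gripper_width'])
for n in ['top','side','wrist']: cam(n,n+'4.png')
t=cv2.imread('pics/top4.png')[155:265,200:350]; s=cv2.imread('pics/side4.png')[140:250,210:330];w=cv2.imread('pics/wrist4.png')
a=np.hstack([cv2.resize(x,(400,300),interpolation=cv2.INTER_CUBIC) for x in (t,s)])
b=np.hstack([cv2.resize(w,(400,300)),np.zeros((300,400,3),np.uint8)])
cv2.imwrite('pics/z4.png',np.vstack([a,b]))
E
```

```text
[396.37045446  29.26040834 302.00276877] [ 0.25476896  0.15215548 -0.45295762] 50.12404947153975
```

View pics/z4.png

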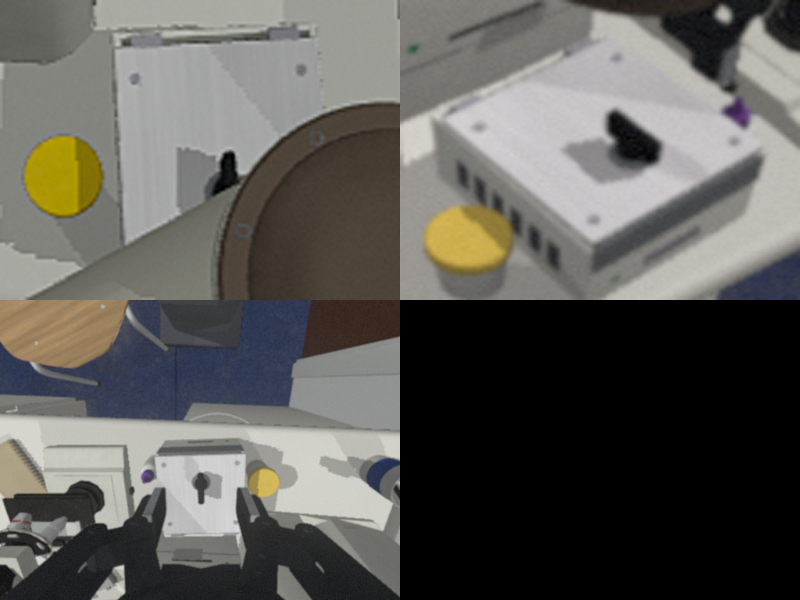

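The side and wrist views show the hatch shut, the wing along the unit's x axis, and the cup and bottle upright. I'll check the knob angle and the cup position with numbers.

```bash
python3 - <<'E'
from arc import *
d=cam('wrist'); g=d['color'].max(2).astype(int)
best=[]
B=np.array([[x,y,z] for x in(-5,5) for y in(-23,23) for z in(-13,13)])
for th in [.01,.025,.04]:
  for dx in (-2,0,2):
   for dy in (-4,-2,0,2):
    for k in np.arange(1.2,1.75,.03):
     q=list(p); q[0]+=dx; q[1]+=dy; q[3]=th; q[5]=k
     m=np.zeros(g.shape,np.uint8); cv2.fillConvexPoly(m,cv2.convexHull(proj(d,wing(q,B)).round().astype(np.int32)),1)
     c=proj(d,wing(q,[0,0,0]))[0].astype(int); 
     roi=np.zeros_like(m); roi[c[1]-28:c[1]+28,c[0]-20:c[0]+20]=1
     dk=(g<50)&(roi>0); best.append((round((dk&(m>0)).sum()/(dk|(m>0)).sum(),3),th,dx,dy,round(k,2)))
print(sorted(best)[::-1][:8])
c=lambda f:[np.mean(v).round(1) for v in np.nonzero((lambda i:(i[:,:,2]>150)&(i[:,:,0]<60))(cv2.imread(f)[150:270,200:250].astype(int)))]
print(c('pics/top1.png'),c('pics/top4.png'))
E
```

```text
[(np.float64(0.0), 0.04, 2, 2, np.float64(1.74)), (np.float64(0.0), 0.04, 2, 2, np.float64(1.71)), (np.float64(0.0), 0.04, 2, 2, np.float64(1.68)), (np.float64(0.0), 0.04, 2, 2, np.float64(1.65)), (np.float64(0.0), 0.04, 2, 2, np.float64(1.62)), (np.float64(0.0), 0.04, 2, 2, np.float64(1.59)), (np.float64(0.0), 0.04, 2, 2, np.float64(1.56)), (np.float64(0.0), 0.04, 2, 2, np.float64(1.53))]
[np.float64(74.1), np.float64(22.5)] [np.float64(69.0), np.float64(19.8)]
```

```bash
python3 - <<'E'
from arc import *
d=cam('wrist'); g=d['color'].max(2).astype(int)
c=proj(d,wing(p[:3]+[.02,0,1.5],[0,0,0]))[0].astype(int); print(c)
print(g[c[1]-24:c[1]+24:3,c[0]-14:c[0]+15:2])
for th in (70,90):
  n,l,s,_=cv2.connectedComponentsWithStats((g[c[1]-35:c[1]+35,c[0]-30:c[0]+30]<th).astype(np.uint8)); print(s[1:])
  i=1+np.argmax(s[1:,4]); m0=l==i
  best=[]
  B=np.array([[x,y,z] for x in(-5,5) for y in(-23,23) for z in(-13,13)])
  for dx in (-2,0,2,4):
   for dy in (-4,-2,0,2):
    for k in np.arange(1.2,1.75,.03):
     q=p[:3]+[.02,0,k]; q[0]+=dx; q[1]+=dy
     m=np.zeros(g.shape,np.uint8); cv2.fillConvexPoly(m,cv2.convexHull(proj(d,wing(q,B)).round().astype(np.int32)),1)
     m=m[c[1]-35:c[1]+35,c[0]-30:c[0]+30]>0
     best.append((float((m0&m).sum()/(m0|m).sum()),dx,dy,float(round(k,2))))
  print(sorted(best)[::-1][:6])
for f in('pics/top1.png','pics/top4.png'):
  h=cv2.cvtColor(cv2.imread(f)[185:255,200:240],cv2.COLOR_BGR2HSV); print([float(v.mean()) for v in np.nonzero((h[...,1]>150)&(h[...,0]>18)&(h[...,0]<35))])
E
```

```text
[256 237]
[[186 190 187 188 191 189 200 209 211 208 207 205 209 207 208]
 [189 189 188 191 189 193 200 210 209 211 210 207 208 208 209]
 [187 187 183 188 191 192 189 196 207 205 180 183 203 203 204]
 [185 188 190 190 193 173  94  70  68 104 140 146 153 150 151]
 [187 188 185 171 136 100  59  60  58  68  94 104 141 150 151]
 [186 188 164 124 122  96  61  56  57  68  90 100 101 131 153]
 [186 186 132 121  88  61  64  62  62  57  61  79  99 107 147]
 [204 186 132 115  68  59  60  63  60  60  58  56  90 109 152]
 [200 202 154 109  64  61  64  66  62  59  63  67  94 119 151]
 [202 205 198 144  94  61  61  63  57  59  60  82 114 144 150]
 [202 204 202 204 190 136  69  64  63  66 105 136 154 150 151]
 [204 204 208 204 211 181  76  60  63  72 136 149 152 149 151]
 [204 205 204 203 204 182  82  64  62  66 142 159 155 149 149]
 [204 202 206 203 203 196  91  59  63  68 174 206 204 183 180]
 [205 206 203 210 209 199  93  58  64  67 174 203 205 205 204]
 [204 205 204 202 205 198 100  61  67  72 177 205 205 202 203]]
[[ 24  20  15  38 319]]
[(0.6199095022624435, 0, 0, 1.56), (0.6191536748329621, 0, 0, 1.59), (0.615909090909091, 4, 0, 1.59), (0.6129753914988815, 4, 2, 1.56), (0.6122448979591837, 0, 0, 1.62), (0.6056644880174292, 2, 0, 1.59)]
[[ 23  20  17  39 377]]
[(0.6469344608879493, 4, 2, 1.56), (0.6425619834710744, 2, 0, 1.59), (0.6422594142259415, 0, 0, 1.59), (0.6396588486140725, 4, 0, 1.59), (0.6363636363636364, 2, 0, 1.62), (0.6361788617886179, 2, 2, 1.56)]
[34.30253353204173, 23.348733233979136]
[34.20710059171598, 23.25887573964497]
```

The knob angle fits at about 1.57–1.59, and the cup hasn't moved. I'm handing the job in.

```bash
python3 -c "
from bench import *
print(job_done())"
```

```text
the job is handed in; nothing more can be done
None
```

The hatch is shut, the wing knob is turned clockwise to its stop, and the job was handed in at about 14.5 s of the 64 s limit. I pushed the hatch onto its seal with closed fingers. I then gripped the wing, pressed the hatch to its hard stop with about 15 N down (peak near 17 N, under the 25 N limit), and turned the knob while pressing. Then I eased off, let go and backed away.

**Checks that agreed:**
- **Pressed home:** finger height stayed at 117 mm through the turn, and the knob passed 0.45 rad without the tongue striking the lip.
- **Knob at its stop:** the twist moment rose to 1.75 N m at the stop. A fit to the last wrist image put the knob at 1.56–1.59 rad (image overlap was modest, about 0.64).
- **Still shut:** the last pictures show the hatch closed. When I stopped pressing, it rose only about 0.6 mm.
- **Cup and bottle:** the cup is within 0.1 pixel of where it started. The bottle still stands in its place by eye; I did not measure it.
- **Nothing touching:** the gripper is about 200 mm above the hatch and reads no contact force.

**Checks that failed or disagreed:**
- My first knob-angle and cup checks used bad colour thresholds and gave no usable result; the figures above come from the corrected runs.
- My camera fit gave 92 mm for the frame's front edge, outside the stated 94–106 mm. It had probably picked the housing edge, and I did not rely on it.
- A sideways force of 5–8 N showed while I was pressing and turning. It went away once I eased off.

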